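Set and clamp the radio microphone stand

ROBOT

A 6-joint arm with a two-finger parallel gripper is mounted at the origin on the work surface. World frame = base frame: x ahead of the robot, y to its left, z up, the work surface at z = 0. Lengths are in mm, angles in degrees, forces in N, time in s.
With the tool pointing down it reaches from about 300 to 850 mm from the base axis. Payload 4.2 kg.
Tool frame: the origin (TCP) lies between the finger pads; the fingertips stand 22 mm ahead of it and the grasp point (between the pads) lies 3 mm ahead of it; z points along the fingers, y is the direction in which the jaws open and shut (so a half turn about z gives the same grasp; the last joint's range is limited). The gripper opens to 91 mm and grips with 3 to 60 N. Pads are 32 mm wide; open, the fingers measure 118 mm over their backs; the gripper's body (76 mm by 178 mm) begins 60 mm behind the grasp point.
Start: joints at [-76.433, 18.312, 89.639, -0, 72.044, -1.146], TCP at [146.044, -556.158, 235.976] pointing down, gripper open.
Joint ranges: [-177.97, 177.97], [-48.28, 115.42], [12.27, 149.76], [-77.06, 257.06], [2.81, 150.46], [-146.56, 146.56]. Speed limits (degrees/s): [147.25, 147.25, 180, 180, 180, 180].

INTERFACE

Orientations are given as [roll, pitch, yaw] about the fixed x, y, z axes, in that order (R = Rz(yaw) Ry(pitch) Rx(roll)).
In Python, from workcell import * gives the robot as it stands.
- The arm moves only by the shell command python3 -m jog 'ROWS' [OPENING] [FORCE]. ROWS is text: rows parted by semicolons, each of 6 numbers parted by spaces: the shift along the tool's x, y, z in units of 0.5 m (1.0 is 0.5 m), then the turn, a rotation vector about the tool's x, y, z in units of pi/2 rad (1.0 is pi/2 rad). A call has 1 to 20 rows; each row is the pose to reach, as a shift and turn from the pose measured when the call began, along the tool's axes at that moment; what a row does not reach only later rows make up. A row lasts 1/12 s, in which the tool goes at most 41.7 mm and 7.16 degrees, less where a joint would pass 70% of its speed; a pose out of reach is approached as far as the arm can. A call with a number of a shift or a turn outside -1 to 1 is refused whole. A call with a gripper value outside its range is refused whole. OPENING is the opening, from -1 (shut) to 1 (fully open), set as the call begins (- or left out, the last holds). The fingers move at their own pace and stop on an object; FORCE is the grip in N (left out, the last holds). Time passes only in rows, so rows that repeat a pose let the fingers close. It gives the time, the measured TCP pose, the force and the opening at its end, in the units of the state.
- state(): the state, without advancing time (a new reading comes with each control period).
- grab_frame(name): name is "scene" or "side" or "wrist"; returns the picture (384x512x3 uint8, red, green, blue); there is no depth.
- calibration(name): a dict with "mtx" (3x3 intrinsics, pixels), "distortion" ([k1, k2, p1, p2, k3] as OpenCV has them; the pictures are not rectified), "rvec" (rotation vector, rad) and "tvec" (3), from world to camera coordinates, as OpenCV has them. Camera axes: x right, y down, z forward; pixel columns grow to the right and rows downward; lengths in mm; the calibration is good to about 2 mm. A picture is of the moment at which its call begins: read the wrist's pose just before it. calibration takes no time and is no camera call; for the wrist camera it gives the pose at the moment of the call.
- job_done(): hands the job in, once; it reports no verdict.
Trained networks look in the newest picture that a camera, given by its name, has taken for a name from the list of things; names that differ only in an ending like _2 or _b are one class to them, and where a whole thing is asked for, a point or a joint stands for the part that bears it (a point fixed in the world has none). Each returns a list of dicts, best first, with "confidence" (0 to 1); they miss things now and then, are a little off and sometimes report something else, mostly with a low value. They report only what shows in the picture. A call takes as long as a camera call.
- spot_in(query, camera): "rect" ([left, top, right, bottom] in pixels, round what is visible of it).
- tip_of(query, camera): "location" ([column, row] in pixels: a listed point, or the origin of a listed thing).
The state is a dict: "time_s": time; "qpos": joint angles; "qvel": joint speeds; "effort": joint torques, N m; "ee_pos": TCP position; "ee_rot": TCP orientation; "force": force on the tool from outside, world axes, zero at the start; "torque": the same for the moment, N m; "gripper_width": finger opening in mm.
Only numpy, scipy, OpenCV 4.12 (cv2) and the standard library are available. Lean on these libraries where they do the work, as an engineer would, in place of code of your own. Each camera call takes 0.05 s, during which the arm holds its last target. There are 200 camera calls.

TASK

On the dispatch desk, slide the telescopic leg of the microphone stand out against its spring until its crossbar is in line with the upright index tab on the ruler, while the cam lever on the tube's clamp is still open. Holding the leg there by its bar, slide along the bar and push the cam lever fully closed, so that it lies straight alongside the leg. Finish with the fingers still holding the bar at the index, because the closed cam is not yet tensioned and will not hold the spring; leave the desk things where they are.

Things in the scene. Friction and masses are not known exactly. Their poses are not given: they have to be found in the camera images.
- stand: fixed microphone stand: dark steel foot, horizontal black tube (32 mm diameter, axis 70 mm above the desk) ending in a black clamp block 32 x 56 x 36 mm high. Origin on the desk under the mouth of the tube; x points the way the leg slides out, y towards the ruler side, z up. The cam lever is on the -y side.
- bar_mid (a point): middle of the steel crossbar (round, 14 mm diameter, 140 mm to each side along the stand's y) at the end of the 22 mm aluminium leg, 70 mm above the desk; a black block 22 x 30 x 24 mm surrounds it. The +y end carries a gooseneck microphone (105 mm from the middle, reaching 190 mm above the desk). The -y half is bare, with only the 12 mm foot plate under its first 50 mm.
- bar_hold (a point): point on the bar's centre line 120 mm from its middle to the -y side, 20 mm from the bar's free end: room to reach down with a finger on each side of the bar, or behind it, outside the open lever.
- leg (a joint): how far the leg is slid out, m: 0 is fully in (bar 55 mm ahead of the tube mouth), stop at 0.085. A spring pulls it in with 4 N at 0 rising to about 7 N at 0.08; it never stays out by itself. A hand that does not pinch hard can slide along the bar while keeping it pulled out.
- index_tip (a point): top centre of the fixed black upright index tab (6 mm thick along the stand's x, 14 mm wide, top 86 mm above the desk) on the aluminium ruler, 165 mm to the +y side of the leg's axis. The leg is at its mark when the bar's middle has the same x as the tab in the stand's frame; this takes 0.025 to 0.060 of leg travel.
- lever (a joint): angle of the cam lever, rad: 0 fully closed (lying along the stand's x axis, against its stop), larger is open, swung out towards the -y side (at most 0.8); starts about 0.45 to 0.65. It turns about a vertical axis, stays where it is left and takes about 1.5 N at its end to move.
- lever_pivot (a point): axis of the cam lever, on top of the clamp block, 94 mm above the desk, 12 mm behind the tube mouth and 16 mm to the -y side of the leg's axis.
- lever_end (a point): centre of the round end (18 mm diameter, 12 mm thick) of the grey cam lever, 116 mm from its pivot, 94 mm above the desk. The lever is a flat arm 13 mm wide, 8 mm thick; it spans above the bar (underside 88 mm, bar's top 77 mm), so fingers reaching down around or behind the bar push it with their sides.
- mug: white mug, 80 mm wide, 92 mm high, to be left alone; origin under its centre
- mouse: black computer mouse, 105 x 60 x 34 mm, to be left alone; origin at its underside
- notes: block of yellow-topped note paper 76 x 76 x 31 mm, to be left alone; origin under its centre
- stapler: black stapler 130 x 36 x 45 mm, to be left alone; origin under its centre

How it is judged (in metres and radians):
On the way, in this order (a step that is already met when the one before it is completed fails the run):
1. the fingers hold the bar in line with the index tab (within 7 mm) while the lever is still open (x of bar_mid in the frame of index_tip between -0.007 and 0.007 m and contact force between the fingers and leg above 1 N and value of joint lever above 0.35 rad), for 0.3 s.
2. the lever is fully closed with the bar still held at the index (x of bar_mid in the frame of index_tip between -0.007 and 0.007 m and contact force between the fingers and leg above 1 N and value of joint lever below 0.06 rad), for 0.2 s.
At the end, for the whole second after the job is handed in: the bar is at rest within 7 mm of the index tab along the leg, the lever is closed to within 0.06 rad, and the fingers carry the leg's spring (more than 1 N on the leg) (all of step 2 and velocity of joint leg between -0.01 and 0.01 m/s); the arm keeps its last pose, push and grip.
It fails at once if the lever is swung most of the way closed (under 0.3 rad) while the bar is more than 12 mm off the index (value of joint lever below 0.3 rad and not (x of bar_mid in the frame of index_tip between -0.012 and 0.012 m)).
It fails at once if the mug is shoved more than 30 mm (distance of mug from where it was at the start of the episode above 0.03 m).
It fails at once if the mouse is shoved more than 30 mm (distance of mouse from where it was at the start of the episode above 0.03 m).
It fails at once if the notes is shoved more than 30 mm (distance of notes from where it was at the start of the episode above 0.03 m).
It fails at once if the stapler is shoved more than 30 mm (distance of stapler from where it was at the start of the episode above 0.03 m).
It also fails if it takes over 45 s, if anything falls off the work surface, if the arm or the gripper's body presses on something with over 40 N, if the wrist force passes 120 N, or if a joint passes its speed limit or range.

## Working session

There is one attempt and no reset: what is moved stays moved. The work goes in short steps, Python scripts to look and compute and a shell command to move; the robot and the scene stay as the last step left them, time stands still between calls to the robot, and variables do not carry over. Pictures are saved under pics/ and viewed, about 8 in all and at most 12, crops included, and the job is handed in when it is done.

```bash
mkdir -p pics; cat > h.py <<'E'
from workcell import *
import numpy as np, cv2
def ray(cam,px,cal=None):
    c=cal or calibration(cam)
    K=np.array(c["mtx"],float);d=np.array(c["distortion"],float)
    R,_=cv2.Rodrigues(np.array(c["rvec"],float));t=np.array(c["tvec"],float).ravel()
    u=cv2.undistortPoints(np.array([[px]],float),K,d).ravel()
    return -R.T@t, R.T@np.array([u[0],u[1],1.])
def at_z(cam,px,z,cal=None):
    o,v=ray(cam,px,cal);return o+v*(z-o[2])/v[2]
E
python3 - <<'E'
from h import *
s=state();print(s)
ims=[]
H={'bar_mid':70,'bar_hold':70,'index_tip':86,'lever_pivot':94,'lever_end':94,'stand':0,'mug':0,'mouse':0,'notes':0,'stapler':0}
for cam in('scene','side','wrist'):
    im=grab_frame(cam);cv2.imwrite(f'pics/{cam}0.png',im[:,:,::-1])
    for q,z in H.items():
        r=tip_of(q,cam)[:1]
        for a in r: print(cam,q,np.round(a['location']),round(a['confidence'],2),np.round(at_z(cam,a['location'],z)))
E
```

```text
{'time_s': 0.0, 'qpos': array([-7.64325856e+01,  1.83502133e+01,  8.97067712e+01, -1.49070038e-03,
        7.20428503e+01, -1.14660081e+00]), 'qvel': array([ 0.04010584,  0.00679799, -0.06353702,  0.03679619, -0.13192909,
       -0.04963414]), 'effort': array([ 2.71452300e-04, -4.12454152e+01, -2.31971902e+01,  7.27266585e-02,
        4.58705937e-02, -1.40466973e-04]), 'ee_pos': array([ 145.92378301, -555.69236534,  235.1320806 ]), 'ee_rot': array([-1.79900157e+02, -5.80759519e-04,  1.47144756e+01]), 'force': array([-0.07518253,  0.29344605, -0.08914448]), 'torque': array([ 0.01243276, -0.03607499,  0.0217994 ]), 'gripper_width': 90.86414485401778}
scene bar_mid [273. 183.] 0.78 [503.  61.  70.]
scene bar_hold [242. 177.] 0.77 [530. -38.  70.]
scene index_tip [319. 199.] 0.52 [517. 232.  86.]
scene lever_pivot [280. 165.] 0.76 [435.  43.  94.]
scene lever_end [252. 175.] 0.56 [533.   2.  94.]
scene stand [280. 190.] 0.89 [440.  51.   0.]
scene mug [162. 165.] 0.77 [ 549. -381.    0.]
scene mouse [152. 182.] 0.67 [ 646. -335.    0.]
scene notes [200. 235.] 0.58 [768. -21.   0.]
scene stapler [406. 239.] 0.9 [441. 486.   0.]
side bar_mid [275. 192.] 0.66 [507.  70.  70.]
side bar_hold [273. 162.] 0.82 [528. -62.  70.]
side index_tip [268. 228.] 0.43 [513. 232.  86.]
side lever_pivot [301. 179.] 0.6 [431.  31.  94.]
side lever_end [265. 173.] 0.69 [544.  16.  94.]
side stand [296. 206.] 0.61 [441.  55.   0.]
side mug [277. 123.] 0.56 [ 537. -371.    0.]
side mouse [244. 131.] 0.83 [ 657. -303.    0.]
side notes [197. 177.] 0.78 [777. -31.   0.]
side stapler [286. 331.] 0.64 [435. 492.   0.]
```

```bash
python3 - <<'E'
import cv2
a=cv2.imread('pics/scene0.png')[120:270,140:420];b=cv2.imread('pics/side0.png')[100:300,170:350]
a=cv2.resize(a,None,fx=2.8,fy=2.8,interpolation=cv2.INTER_CUBIC);cv2.imwrite('pics/c0.png',a)
E
```

```text
(no output)
```

View pics/c0.png

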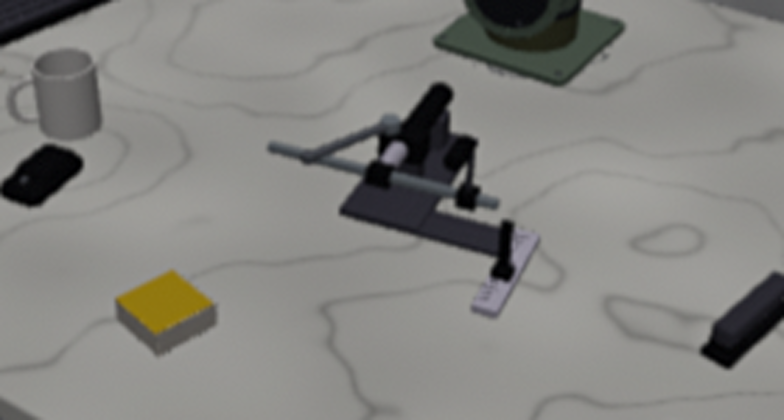

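View pics/wrist0.png

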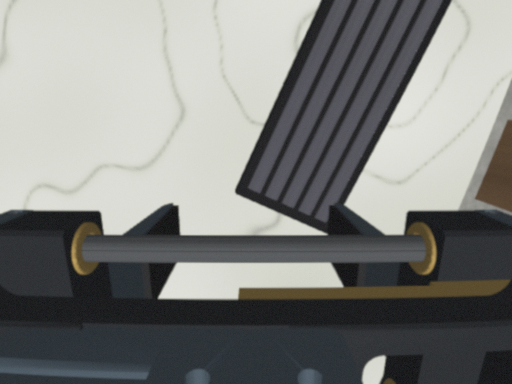

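```bash
cat >> h.py <<'E'
from scipy.spatial.transform import Rotation as Ro
def row(p,rpy):
    s=state();R=Ro.from_euler('xyz',s['ee_rot'],degrees=True)
    T=Ro.from_euler('xyz',rpy,degrees=True)
    d=R.inv().apply(np.array(p)-s['ee_pos'])/500
    w=(R.inv()*T).as_rotvec()/(np.pi/2)
    print('pos',np.round(s['ee_pos'],1),np.round(s['ee_rot'],1),'F',np.round(s['force'],1),'row',np.round(d,3),np.round(w,3))
E
python3 - <<'E'
from h import *
o,v=ray('wrist',(256,192));print(o,v)
row([520,-90,240],[180,0,101])
E
```

```text
[ 210.03244655 -538.69771027  384.39447064] [-0.22482049 -0.0671617  -0.97212487]
pos [ 146.  -556.2  236. ] [180.   -0.   14.7] F [-0.3  0.2 -0.7] row [ 0.96  -0.712 -0.008] [ 0.     0.    -0.959]
```

```bash
python3 -m jog '0.99 -0.99 -0.19 0 0 -0.96;0.99 -0.99 -0.19 0 0 -0.96;0.99 -0.99 -0.19 0 0 -0.96;0.99 -0.99 -0.19 0 0 -0.96;0.99 -0.99 -0.19 0 0 -0.96;0.99 -0.99 -0.19 0 0 -0.96;0.99 -0.99 -0.19 0 0 -0.96;0.99 -0.99 -0.19 0 0 -0.96;0.99 -0.99 -0.19 0 0 -0.96;0.99 -0.99 -0.19 0 0 -0.96;0.99 -0.99 -0.19 0 0 -0.96;0.99 -0.99 -0.19 0 0 -0.96;0.99 -0.99 -0.19 0 0 -0.96;0.99 -0.99 -0.19 0 0 -0.96;0.99 -0.99 -0.19 0 0 -0.96;0.99 -0.99 -0.19 0 0 -0.96;0.99 -0.99 -0.19 0 0 -0.96;0.99 -0.99 -0.19 0 0 -0.96;0.99 -0.99 -0.19 0 0 -0.96;0.99 -0.99 -0.19 0 0 -0.96'
cat > look.py <<'E'
from h import *
import sys
H={'bar_mid':70,'bar_hold':70,'index_tip':86,'lever_pivot':94,'lever_end':94,'stand':0}
im=grab_frame('wrist');c=calibration('wrist');cv2.imwrite(f'pics/{sys.argv[1]}.png',im[:,:,::-1])
for q,z in H.items():
    for a in tip_of(q,'wrist')[:2]: print(q,np.round(a['location']),round(a['confidence'],2),np.round(at_z('wrist',a['location'],z,c),1))
print(state()['time_s'],state()['ee_pos'],state()['ee_rot'])
E
python3 look.py w1
```

```text
time_s: 3.32
ee_pos: [498.7, 48.1, 330.6]
ee_rot: [-179.9, 0.0, 101.1]
force: [-0.3, -1.1, -0.3]
gripper_width: 91.3
bar_mid [253. 155.] 0.61 [495.1  68.3  70. ]
bar_hold [255. 236.] 0.65 [520.6 -49.7  70. ]
index_tip [296.  25.] 0.56 [515.4 237.   86. ]
lever_pivot [206. 168.] 0.64 [436.1  41.5  94. ]
lever_end [278. 211.] 0.93 [542.    1.2  94. ]
stand [223. 151.] 0.78 [446.1  56.7   0. ]
3.6667 [498.78473189  47.5120464  331.11477287] [1.79985743e+02 7.02824350e-03 1.01027951e+02]
```

View pics/w1.png

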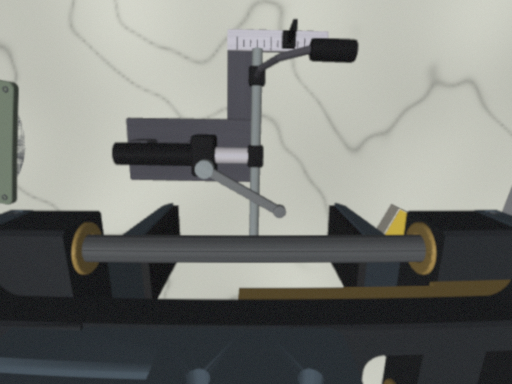

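```bash
python3 - <<'E'
from h import *
im=cv2.imread('pics/w1.png');g=cv2.cvtColor(im,cv2.COLOR_BGR2GRAY).astype(int)
for r in (55,62,95,105,115,185,195,220,228): print(r,g[r,242:272])
P=[]
cv2.imwrite('pics/w1z.png',cv2.resize(im[5:75,220:370],None,fx=5,fy=5,interpolation=cv2.INTER_CUBIC))
E
```

```text
55 [ 77  82  81  78  79  77  80  77  80  87 102 125 138 142 142 140 134 129
 118 114 144 186 198 201 199 199 200 201 199 199]
62 [ 80  80  79  82  80  75  76  81  79  88 107 126 137 143 141 140 133 126
 116 105 114 134 118  96  80  70  66  63  64  62]
95 [ 80  79  81  81  80  78  78  79  78  97 119 133 137 139 137 133 127 116
 109 137 183 198 198 199 197 196 198 196 196 196]
105 [ 79  79  80  78  75  79  78  79  81  99 120 134 137 137 135 131 124 114
 113 144 185 197 195 195 197 197 197 196 196 196]
115 [ 79  79  79  78  79  77  80  78  84 105 125 134 136 138 134 129 123 112
 107 130 158 165 170 174 175 178 183 183 186 190]
185 [104 123 153 178 188 194 193 177 138 132 136 137 137 134 126 114 108 137
 182 194 195 194 193 194 194 193 192 193 193 195]
195 [137 121 113 113 113 114 114 115 113 113 113 113 112 111 107 105  98 100
 119 140 163 180 188 192 194 194 194 193 194 194]
220 [195 192 194 192 194 193 180 151 134 136 140 140 135 130 118 107 133 179
 195 197 197 194 196 195 196 197 196 197 196 195]
228 [195 194 196 194 195 193 179 147 132 138 138 139 138 129 120 110 139 182
 197 196 196 199 197 197 197 198 197 198 199 198]
```

View pics/w1z.png

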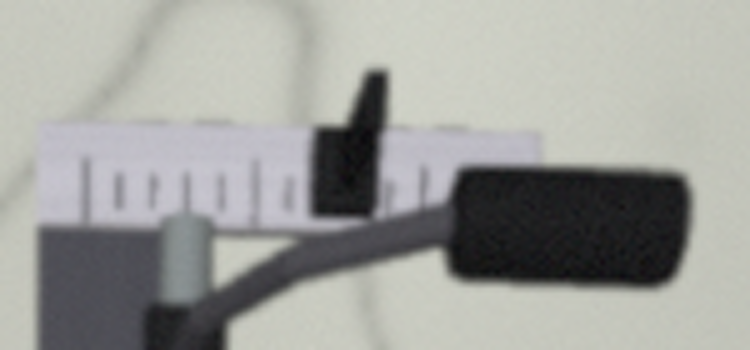

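```bash
python3 - <<'E'
from h import *
P=[at_z('wrist',p,70) for p in [(256.8,55),(255.9,100),(254.7,185),(253.8,224)]]
P=np.array(P)[:,:2];print(P.round(1))
d=P[0]-P[-1];yaw=np.degrees(np.arctan2(-d[0],d[1]));print('yaw',yaw)
ti=at_z('wrist',(295.5,24),86)[:2];print(ti)
mid=at_z('wrist',(254.5,155),70)[:2]
pv=at_z('wrist',(206,168),94)[:2]; le=at_z('wrist',(279.5,211),94)[:2]
for y in (yaw,12):
  c,s=np.cos(np.radians(y)),np.sin(np.radians(y));R=np.array([[c,s],[-s,c]])
  for n,q in dict(tip=ti-mid,bar0=P[0]-mid,barN=P[-1]-mid,pv=pv-mid,le=le-mid).items(): print(y,n,(R@q).round(1))
print(mid)
E
```

```text
[[475.3 197.2]
 [485.1 141.2]
 [505.8  26.3]
 [515.7 -31.7]]
yaw 10.002069882128135
[515.6561973  238.73975475]
10.002069882128135 tip [ 47.7 164.7]
10.002069882128135 bar0 [  0.7 130.8]
10.002069882128135 barN [   0.7 -101.7]
10.002069882128135 pv [-64.2 -15.6]
10.002069882128135 le [ 35.6 -73.6]
12 tip [ 53.4 162.9]
12 bar0 [  5.3 130.7]
12 barN [  -2.8 -101.6]
12 pv [-64.8 -13.4]
12 le [ 33.  -74.8]
[497.30416631  68.28107235]
```

```bash
python3 - <<'E'
from h import *
row([518.5,-47.8,180],[180,0,100]);row([518.5,-47.8,70],[180,0,100])
E
```

```text
pos [498.8  47.5 331.1] [180.   0. 101.] F [ 0.1 -0.3 -0.7] row [-0.195  0.002  0.302] [0.    0.    0.011]
pos [498.8  47.5 331.1] [180.   0. 101.] F [ 0.1 -0.3 -0.7] row [-0.195  0.002  0.522] [0.    0.    0.011]
```

```bash
python3 -m jog '-0.195 0.002 0.1 0 0 0.011;-0.195 0.002 0.1 0 0 0.011;-0.195 0.002 0.1 0 0 0.011;-0.195 0.002 0.2 0 0 0.011;-0.195 0.002 0.3 0 0 0.011;-0.195 0.002 0.3 0 0 0.011;-0.195 0.002 0.3 0 0 0.011;-0.195 0.002 0.3 0 0 0.011;-0.195 0.002 0.3 0 0 0.011' 0.2
python3 look.py w2; python3 -c "
from h import *
row([518.5,-47.8,70],[180,0,100])"
```

```text
time_s: 4.42
ee_pos: [519.7, -48.3, 182.9]
ee_rot: [179.8, 0.1, 100.0]
force: [0.5, 0.6, 0.4]
gripper_width: 54.9
bar_mid [248.  58.] 0.91 [496.1  67.9  70. ]
bar_mid [165.  71.] 0.56 [429.4  45.5  70. ]
bar_hold [251. 195.] 0.57 [519.  -48.6  70. ]
index_tip [248.  58.] 0.39 [497.3  64.2  86. ]
lever_pivot [162.  75.] 0.88 [434.7  39.6  94. ]
lever_end [200.  74.] 0.69 [463.5  45.   94. ]
lever_end [291. 148.] 0.61 [543.4   1.9  94. ]
stand [196.  72.] 0.91 [441.4  57.4   0. ]
4.7667 [518.77948578 -47.94246581 181.90829031] [1.79901236e+02 3.27251732e-02 1.00049692e+02]
pos [518.8 -47.9 181.9] [179.9   0.  100. ] F [ 0.2 -0.4  0.1] row [ 0.001 -0.001  0.224] [0.001 0.    0.001]
```

View pics/w2.png

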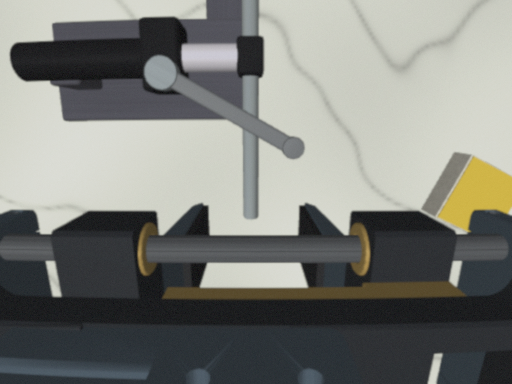

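```bash
python3 -m jog '0 0 0.06 0 0 0;0 0 0.12 0 0 0;0 0 0.18 0 0 0;0 0 0.224 0 0 0;0 0 0.224 0 0 0;0 0 0.224 0 0 0' 0.2; python3 -m jog '0 0 0 0 0 0;0 0 0 0 0 0;0 0 0 0 0 0;0 0 0 0 0 0;0 0 0 0 0 0' -0.56 20; python3 -c "
from h import *
row([518.5,-47.8,70],[180,0,100])"
```

```text
time_s: 5.27
ee_pos: [518.7, -47.9, 69.5]
ee_rot: [-180.0, 0.0, 100.1]
force: [1.3, -0.3, 1.4]
gripper_width: 54.7
time_s: 5.68
ee_pos: [519.1, -48.0, 70.4]
ee_rot: [179.9, 0.0, 100.1]
force: [1.0, -0.2, 1.1]
gripper_width: 24.5
pos [519.1 -48.   70.4] [179.9   0.  100.1] F [ 1.  -0.2  1.1] row [ 0.001 -0.001  0.001] [0.001 0.    0.001]
```

```bash
python3 -m jog '0 0.02 0 0 0 0;0 0.04 0 0 0 0;0 0.06 0 0 0 0;0 0.08 0 0 0 0;0 0.09 0 0 0 0;0 0.098 0 0 0 0;0 0.098 0 0 0 0;0 0.098 0 0 0 0;0 0.098 0 0 0 0'; python3 look.py w3; python3 - <<'E'
from h import *
print(state()['force'])
im=cv2.imread('pics/w3.png');a=cv2.resize(im[0:260,100:420],None,fx=2.3,fy=2.3)
s=grab_frame('scene')[:,:,::-1]; cv2.imwrite('pics/s3.png',s); d=grab_frame('side')[:,:,::-1]
s=cv2.resize(s[150:230,230:350],None,fx=6,fy=6,interpolation=cv2.INTER_CUBIC)
cv2.imwrite('pics/c3.png',s);cv2.imwrite('pics/d3.png',d)
for cam in('scene','side'):
  for q,z in (('bar_mid',70),('index_tip',86)): print(cam,q,[(np.round(r['location'],1),np.round(at_z(cam,r['location'],z),1),round(r['confidence'],2)) for r in tip_of(q,cam)[:1]])
E
```

```text
time_s: 6.43
ee_pos: [565.6, -39.4, 70.1]
ee_rot: [-179.8, -0.0, 100.1]
force: [-5.9, -0.9, 3.0]
gripper_width: 20.5
bar_mid [246.   8.] 0.85 [543.   75.8  70. ]
bar_hold [251. 250.] 0.94 [565.7 -42.2  70. ]
lever_end [219. 170.] 0.89 [544.   3.  94.]
stand [108.  50.] 0.66 [444.9  57.2   0. ]
6.7833 [565.49188068 -39.40594008  70.17250588] [-1.79795233e+02 -1.46927113e-02  1.00071007e+02]
[-5.14631703  0.25536031  3.16813531]
scene bar_mid [(array([267.4, 187.4]), array([533.3,  61.3,  70. ]), 0.68)]
scene index_tip [(array([322.8, 201.1]), array([518.2, 246.6,  86. ]), 0.7)]
side bar_mid []
side index_tip [(array([276.5, 120.5]), array([ 534.8, -269.5,   86. ]), 0.74)]
```

View pics/c3.png

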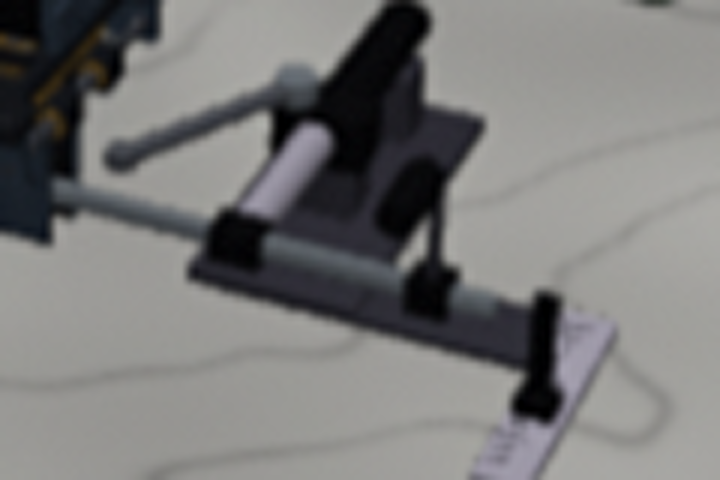

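View pics/w3.png

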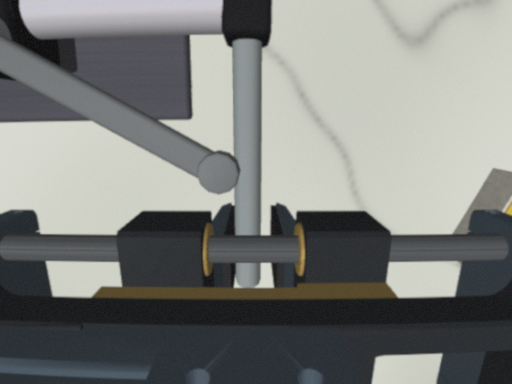

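```bash
python3 - <<'E'
from h import *
c,s=np.cos(np.radians(10)),np.sin(np.radians(10));R=np.array([[c,s],[-s,c]])
im=cv2.imread('pics/s3.png');O=np.array([498,68.4])
f=lambda p,z:(R@(at_z('scene',p,z)[:2]-O)).round(1)
# bar centre at several columns: brightest region between dark shadows
for n,p,z in [('barR',(312.3,200.2),70),('bar-right-mid',(290,194.2),70),('barL',(252,184.5),70),('barL2',(243,182),70),('tabtop',(321,199.2),86),('tabnet',(322.8,201.1),86),('tabnet0',(319,199),86)]: print(n,f(p,z))
g=cv2.cvtColor(im,cv2.COLOR_BGR2GRAY)
for x in (248,256,285,292,310,320,322): print(x,g[176:215,x])
E
```

```text
barR [ 38.6 136.2]
bar-right-mid [37.9 64.1]
barL [ 39.1 -63.4]
barL2 [ 38.4 -95.2]
tabtop [ 44.1 164.2]
tabnet [ 50.8 172. ]
tabnet0 [ 45.6 158.5]
248 [ 48  55  98 141 154 142 117  93  74  72 109 143 155 154 154 154 155 155
 155 155 156 155 155 155 154 155 154 155 153 154 154 153 152 152 151 145
 134 139 147]
256 [141 158 156 155 154 154 156 150 123  97  77  65  88 137 155 156 154 154
 154 154 155 156 154 155 154 155 154 154 153 153 154 153 152 151 147 138
 141 147 150]
285 [ 15   7  15  26  30  30  28  29  30  33  40  47  47  46  48  68  90  90
  77  65  49  46  47  47  43  31  46 103 147 158 154 147 140 144 152 155
 155 155 155]
292 [ 31  39  42  44  43  45  43  43  37  27  26  29  40  46  46  46  51  76
  93  89  76  62  46  43  45  47  46  38  47 101 144 156 157 156 157 156
 157 156 157]
310 [164 163 163 162 163 162 158 151 155 160 162 162 161 162 160 160 159 160
 159 158 159 152 125 102  90  78  63  50  46  46  47  45  35  51 113 152
 161 161 160]
320 [160 158 154 151 156 161 162 162 162 162 162 162 162 160 159 159 159 159
 158 157 158 148  91  28   1   0   0   3   2   4   3   1   2   2   2   0
   3   3   5]
322 [157 153 153 158 162 163 163 163 163 162 162 161 161 161 160 161 159 158
 152 146 145 142 116  60  20  18  24  39  45  49  62  71  70  61  70  80
  89  83  56]
```

```bash
python3 -m jog '0 0.004 0 0 0 0;0 0.008 0 0 0 0;0 0.008 0 0 0 0;0 0.008 0 0 0 0'; python3 - <<'E'
from h import *
print(state()['force'],state()['ee_pos'])
s=np.mean([grab_frame('scene').astype(float) for _ in range(4)],0)[:,:,::-1]; d=np.mean([grab_frame('side').astype(float) for _ in range(4)],0)[:,:,::-1]
cv2.imwrite('pics/s4.png',s);cv2.imwrite('pics/d4.png',d)
for cam in ('scene','side'):
    # predicted pixels to choose the crop
    c=calibration(cam)
    X=np.array([[545.,76.4,70],[516,238,86],[520.6,214,70],[565,-42,70]])
    p=cv2.projectPoints(X,np.array(c['rvec'],float),np.array(c['tvec'],float),np.array(c['mtx'],float),np.array(c['distortion'],float))[0][:,0];print(cam,p.round(1))
a=cv2.resize(s[180:215,280:330].astype(np.uint8),None,fx=8,fy=8,interpolation=cv2.INTER_CUBIC)
b=cv2.resize(d[165:240,235:305].astype(np.uint8),None,fx=5,fy=5,interpolation=cv2.INTER_CUBIC)
h=max(a.shape[0],b.shape[0]);z=lambda m:cv2.copyMakeBorder(m,0,h-m.shape[0],0,10,cv2.BORDER_CONSTANT)
cv2.imwrite('pics/c4.png',np.hstack([z(a),z(b)]))
E
```

```text
time_s: 7.42
ee_pos: [567.8, -39.0, 70.0]
ee_rot: [-179.5, -0.0, 100.1]
force: [-5.8, -2.2, 4.1]
gripper_width: 20.1
[-5.80652444 -2.19666304  4.06942079] [567.79604999 -38.97722266  70.02092202]
scene [[269.3 190.8]
 [320.6 199.7]
 [312.3 202.1]
 [234.7 181.5]]
side [[262.5 191.7]
 [266.4 229.5]
 [265.6 226.6]
 [260.5 165.4]][ WARN:0@4.416] global loadsave.cpp:1063 imwrite_ Unsupported depth image for selected encoder is fallbacked to CV_8U.
```

View pics/c4.png

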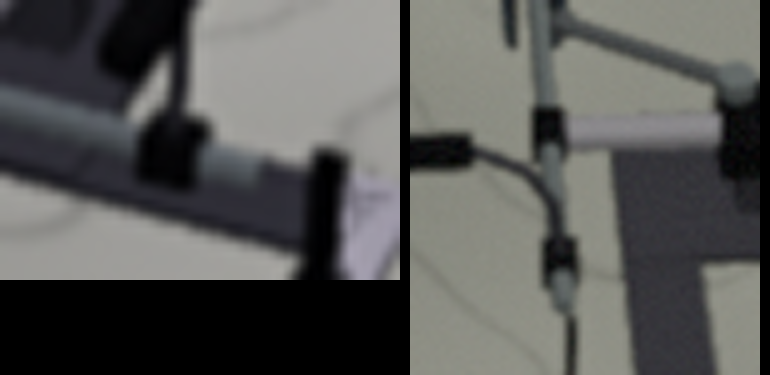

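```bash
python3 - <<'E'
from h import *
g=cv2.imread('pics/d4.png',0).astype(int)
for r in (170,176,182,197,204,208,222,224,226,228,230,232,235): print(r,g[r,254:278])
E
```

```text
170 [ 51  46  95 133 121  88  91  98  90  59  55  62  71  71  75  79  81  91
 101 110 124 134 136 140]
176 [142 141 144 144 131  98  85  97 104 120 139 144 144 143 142 142 144 143
 142 141 138 137 129 120]
182 [141 140 141 139 136 118  88  90  99 107 122 139 140 142 140 139 142 140
 141 140 141 142 140 139]
197 [ 57  73  83  97 102  86  73  77  90  97  95  94 118 138 140 140 142 142
 141 140 128  74  50  53]
204 [129 130 132 138 136 130 108  66  43  55  78  98 118 136 141 139 141 140
 141 141 136 112  67  52]
208 [138 138 138 136 134 132 129 117  77  41  40  71 112 137 141 142 141 142
 140 141 140 128  84  52]
222 [140 140 142 142 141 140 132 102  71  70  89 101 101  94 103 134 142 142
 140 141 139 140 137 121]
224 [140 142 141 140 141 140 142 141 129  99  86  95  97 105 123 139 141 142
 141 141 142 142 141 126]
226 [142 142 140 142 141 141 142 140 135 112  84  75  80 100 129 142 143 142
 142 142 142 142 141 127]
228 [142 142 142 141 142 142 144 143 142 140 134 117  80  78 113 138 144 142
 142 142 142 143 143 132]
230 [139 140 142 142 143 142 142 144 142 142 142 128  71  44  97 137 145 144
 144 143 142 143 141 138]
232 [135 135 138 142 142 142 143 144 143 144 143 128  72  40  94 137 143 144
 143 143 144 142 143 142]
235 [143 142 141 138 134 134 138 143 143 144 144 126  69  42  98 137 145 144
 144 143 142 143 143 142]
```

```bash
python3 - <<'E'
from h import *
c,s=np.cos(np.radians(10)),np.sin(np.radians(10));R=np.array([[c,s],[-s,c]])
O=np.array([498,68.4])
f=lambda p,z,cam='side':(R@(at_z(cam,p,z)[:2]-O)).round(1)
for p in [(260.7,176),(261.4,182),(265.1,224),(265.2,225)]: print('bar',p,f(p,70))
for p in [(266.8,227.5),(266.8,229),(266.8,230)]: print('tab',p,f(p,86))
for p in [(266.8,232),(266.8,235),]: print('tab at z70',p,f(p,70))
print(f((267.8,224),70))
E
```

```text
bar (260.7, 176) [ 49.2 -70.5]
bar (261.4, 182) [ 48.6 -43.1]
bar (265.1, 224) [ 48.2 129.8]
bar (265.2, 225) [ 48.2 133.6]
tab (266.8, 227.5) [ 45.6 156.7]
tab (266.8, 229) [ 46.  162.2]
tab (266.8, 230) [ 46.2 165.8]
tab at z70 (266.8, 232) [ 45.3 159.6]
tab at z70 (266.8, 235) [ 46.1 170.5]
[ 40.5 130.1]
```

```bash
python3 -m jog '0.01 0.004 0 0 0 0;0.025 0.004 0 0 0 0;0.04 0.004 0 0 0 0;0.055 0.004 0 0 0 0;0.07 0.004 0 0 0 0;0.085 0.004 0 0 0 0;0.1 0.004 0 0 0 0;0.11 0.004 0 0 0 0;0.12 0.004 0 0 0 0;0.12 0.004 0 0 0 0' ; python3 - <<'E'
from h import *
s=state();c,sn=np.cos(np.radians(10)),np.sin(np.radians(10));R=np.array([[c,sn],[-sn,c]])
print('stand',R@(s['ee_pos'][:2]-[498,68.4]),'F',R@s['force'][:2])
E
```

```text
time_s: 8.65
ee_pos: [557.1, 20.1, 69.4]
ee_rot: [-179.2, 0.0, 100.2]
force: [-4.2, -3.7, 0.7]
gripper_width: 20.3
stand [ 49.81811964 -57.83629446] F [-4.79548376 -2.88978115]
```

```bash
python3 -m jog '0.01 0.004 0 0 0 0;0.02 0.004 0 0 0 0;0.03 0.004 0 0 0 0;0.036 0.004 0 0 0 0;0.036 0.004 0 0 0 0' ; python3 look.py w5; cat > st.py <<'E'
from h import *
s=state();c,sn=np.cos(np.radians(10)),np.sin(np.radians(10));R=np.array([[c,sn],[-sn,c]])
print('stand',R@(s['ee_pos'][:2]-[498,68.4]),'F',R@s['force'][:2])
E
python3 st.py
```

```text
time_s: 9.07
ee_pos: [554.2, 37.0, 68.8]
ee_rot: [-178.9, 0.1, 100.3]
force: [-3.9, -4.9, 0.3]
gripper_width: 19.8
bar_hold [116. 157.] 0.25 [477.1  72.8  70. ]
lever_end [244. 219.] 0.88 [547.4  60.3  94. ]
stand [116. 157.] 0.79 [444.4  58.6   0. ]
9.4167 [554.20564258  36.92072271  68.79981505] [-1.78890380e+02  1.03859751e-01  1.00232157e+02]
stand [ 49.88543344 -40.76104374] F [-5.01356295 -4.483317  ]
```

View pics/w5.png

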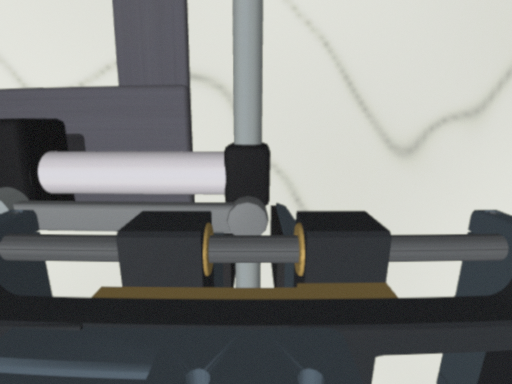

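```bash
python3 -m jog '0.006 0.004 0 0 0 0;0.008 0.004 0 0 0 0;0.008 0.004 0 0 0 0;0.008 0.004 0 0 0 0' ; python3 st.py;  python3 -m jog '0.008 0.004 0 0 0 0;0.01 0.004 0 0 0 0;0.01 0.004 0 0 0 0;0.01 0.004 0 0 0 0' ; python3 st.py
```

```text
time_s: 9.75
ee_pos: [554.1, 37.3, 68.7]
ee_rot: [-178.6, 0.5, 100.4]
force: [-3.5, -14.7, 3.0]
gripper_width: 20.1
stand [ 49.8767646  -40.41164694] F [ -6.00693361 -13.86945443]
time_s: 10.08
ee_pos: [554.1, 37.3, 68.6]
ee_rot: [-178.3, 1.0, 100.7]
force: [-3.3, -19.4, 3.4]
gripper_width: 20.3
stand [ 49.83408248 -40.33528503] F [ -6.57716715 -18.55881206]
```

```bash
python3 - <<'E'
from h import *
d=np.mean([grab_frame('side').astype(float) for _ in range(4)],0)[:,:,::-1]
s=np.mean([grab_frame('scene').astype(float) for _ in range(4)],0)[:,:,::-1]
cv2.imwrite('pics/s6.png',s.astype(np.uint8));cv2.imwrite('pics/d6.png',d.astype(np.uint8))
g=cv2.imread('pics/d6.png',0).astype(int)
for r in (204,222,224,226,229,232): print(r,g[r,254:278])
g=cv2.imread('pics/s6.png',0).astype(int);h=cv2.imread('pics/s4.png',0).astype(int)
for x in (290,310): print(x,g[188:205,x],h[188:205,x])
b=cv2.resize(d[155:245,215:325].astype(np.uint8),None,fx=5,fy=5,interpolation=cv2.INTER_CUBIC)
cv2.imwrite('pics/c6.png',b)
E
python3 st.py
```

```text
204 [127 129 133 137 136 129 107  65  43  56  78  96 117 135 140 140 140 140
 141 139 135 112  66  49]
222 [138 140 140 139 139 139 129 101  69  70  86 102 101  95 101 131 140 140
 140 138 139 138 137 120]
224 [140 140 142 140 140 141 141 139 128  95  88  95  98 102 121 137 142 140
 140 141 140 140 139 125]
226 [140 141 141 140 141 140 142 141 135 112  84  75  77 102 127 141 142 141
 142 140 141 141 142 126]
229 [140 141 141 143 142 142 143 141 143 143 141 125  76  53 100 135 143 143
 142 142 143 142 143 132]
232 [133 135 138 140 141 143 142 142 142 145 142 127  72  40  94 136 143 142
 141 142 142 142 143 142]
290 [47 47 47 44 50 75 92 88 75 65 50 40 37 41 40 35 63] [47 47 46 45 50 75 93 88 76 65 50 41 38 41 41 35 64]
310 [160 160 159 158 158 158 157 157 159 154 134 110  95  83  70  55  47] [160 160 160 159 159 159 158 158 158 156 140 115  96  84  71  56  47]
stand [ 49.83445422 -40.32745585] F [ -7.13094965 -18.90962276]
```

View pics/c6.png

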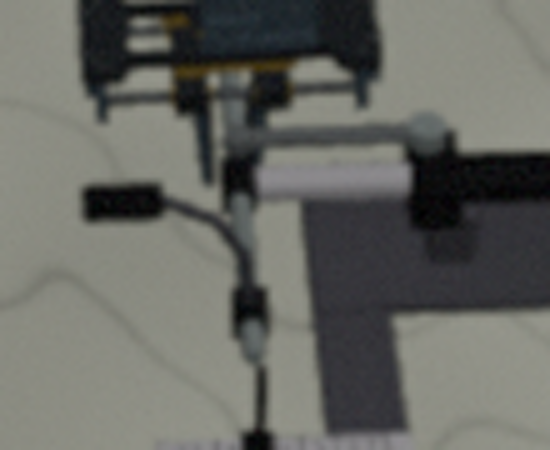

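```bash
python3 -c "
from workcell import *
print(job_done())"
```

```text
the job is handed in; nothing more can be done
None
```

I handed the job in at about 10.5 s on the robot's clock. The leg is held at the index and the cam lever is closed, but no verdict was reported.

**What I did:** I put the fingers loosely around the bar about 118 mm to the lever side of its middle, with the jaws at 20 mm. I pulled the leg out about 47 mm to the index while the lever stood at about 0.53 rad. Then I slid along the bar and pushed the lever shut until it met its stop.

**Last checks:**
- **Lever:** it looks parallel to the leg in the pictures. The fingers stopped moving while the push rose to 19 N, so the lever is on its stop.
- **Holding force:** the fingers carry about 6–7 N of spring load.
- **Bar position:** the bar did not move during the slide; its pixels are the same before and after.
- **Index alignment:** the cameras disagree slightly, but all are inside the 7 mm tolerance:

| Camera | Bar relative to tab |
|---|---|
| side | about 2.4 mm past |
| scene | 1 to 3 mm short |
| wrist | about 0.6 mm short |

I did not measure the mug, mouse, notes and stapler again at the end. The arm's path stayed clear of them.

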